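# Load the sampler tray in reverse order

### The job

Move the four sample vials from the prep rack into the white sampler tray in reverse order, one to a pocket: the vial nearest the rack's green end goes into the pocket farthest from the tray's green end, and so on, until the vial farthest from the rack's green end stands in the pocket next to the tray's green end. Never tip a vial over; leave them all standing upright on the pocket floors.

Things in the scene. Friction and masses are not known exactly. Their poses are not given: they have to be found in the camera images.
- rack: Prep rack, fixed: aluminium rail 66 (x) x 232 (y) x 8 mm, a green block (66 x 28 x 26 mm high) on its +y end ('green end'). Origin: centre of its underside, on the bench. Four coloured holders sit on it at y = -84, -28, +28, +84 mm, in varying order. Other bench ware (bottle 130 mm high and beaker beyond the rows, box 52 mm high nearer the robot) stands at least 50 mm from rack and tray.
- tray: White sampler tray, fixed on the bench, empty at the start: four open pockets in a row along its y axis, centres at y = -84, -28, +28 and +84 mm, x = 0 (pitch 56 mm). Each pocket is 48 mm (x) by 52 mm (y) inside with 4 mm walls; grey floor 6 mm above the bench, wall tops 22 mm above it. A green block (56 x 28 x 26 mm high) closes its +y end, its 'green end'. Origin: centre of its underside.
- holder_red: red plastic holder, a square open pocket 54 x 54 x 16 mm outside, 48 mm inside, floor 4 mm thick, clipped on the prep rack (fixed, axes parallel to the rack's) where the red-capped vial starts. It stays there, and so shows where that vial came from. Origin: centre of its underside, 8 mm above the bench.
- holder_yellow: yellow plastic holder, a square open pocket 54 x 54 x 16 mm outside, 48 mm inside, floor 4 mm thick, clipped on the prep rack (fixed, axes parallel to the rack's) where the yellow-capped vial starts. It stays there, and so shows where that vial came from. Origin: centre of its underside, 8 mm above the bench.
- holder_blue: blue plastic holder, a square open pocket 54 x 54 x 16 mm outside, 48 mm inside, floor 4 mm thick, clipped on the prep rack (fixed, axes parallel to the rack's) where the blue-capped vial starts. It stays there, and so shows where that vial came from. Origin: centre of its underside, 8 mm above the bench.
- holder_white: white plastic holder, a square open pocket 54 x 54 x 16 mm outside, 48 mm inside, floor 4 mm thick, clipped on the prep rack (fixed, axes parallel to the rack's) where the white-capped vial starts. It stays there, and so shows where that vial came from. Origin: centre of its underside, 8 mm above the bench.
- vial_red: Loose amber glass sample vial with a red cap and a pale label band: glass 28 mm in diameter and 47 mm high, cap 25 mm in diameter and 14 mm high, 61 mm overall, about 40 g. Starts upright in the red holder, up to about 4 mm off its centre. Origin: centre of its underside; z axis up.
- vial_yellow: Loose amber glass sample vial with a yellow cap and a pale label band: glass 28 mm in diameter and 47 mm high, cap 25 mm in diameter and 14 mm high, 61 mm overall, about 40 g. Starts upright in the yellow holder, up to about 4 mm off its centre. Origin: centre of its underside; z axis up.
- vial_blue: Loose amber glass sample vial with a blue cap and a pale label band: glass 28 mm in diameter and 47 mm high, cap 25 mm in diameter and 14 mm high, 61 mm overall, about 40 g. Starts upright in the blue holder, up to about 4 mm off its centre. Origin: centre of its underside; z axis up.
- vial_white: Loose amber glass sample vial with a white cap and a pale label band: glass 28 mm in diameter and 47 mm high, cap 25 mm in diameter and 14 mm high, 61 mm overall, about 40 g. Starts upright in the white holder, up to about 4 mm off its centre. Origin: centre of its underside; z axis up.

How it is judged:
By the outcome, as a careful person would: the job done as asked, in the order asked, and still so for the second after the job is handed in, with the robot touching nothing.
It also fails if it takes over 99 s, if anything falls off the work surface, if the arm or the gripper's body presses on something with over 40 N, if the wrist force passes 120 N, or if a joint passes its speed limit or range.

### The arm

A 7-joint arm with a two-finger parallel gripper is mounted at the origin on the work surface. World frame = base frame: x ahead of the robot, y to its left, z up, the work surface at z = 0. Lengths are in m, angles in rad, forces in N, time in s.
With the tool pointing down it reaches from about 0.4 to 0.9 m from the base axis. Payload 5.5 kg.
Tool frame: the origin (TCP) lies at the very end of the fingers, on their centre line; the grasp point (between the pads) lies 19 mm behind it; z points along the fingers, y is the line along which they close (so a half turn about z gives the same grasp; the last joint's range is limited). The gripper opens to 92 mm and grips with 3 to 60 N. Pads are 19 mm wide; open, the fingers measure 130 mm over their backs; the gripper's body (75 mm by 190 mm) begins 47 mm behind the grasp point.
Start: joints at [-1.071, 0.501, -0.427, 1.55, 0.221, 1.138, -0.21], TCP at [0.152, 0.632, 0.192] pointing down, gripper open.
Joint ranges: [-2.88, 2.88], [-0.31, 2.03], [-1.54, 1.56], [0.2, 2.42], [-1.41, 4.55], [0.19, 2.02], [-2.57, 2.57]. Speed limits (rad/s): [2.57, 2.57, 3.14, 3.14, 3.14, 3.14, 3.14].

### API

Orientations are given as a rotation vector (axis times angle).
In Python, from rig import ctrl gives the robot as it stands.
- The arm moves only by the shell command python3 -m crank 'ROWS' [OPENING] [FORCE]. ROWS is JSON, one flat list of numbers, 6 for each row, row after row: the shift along the world's x, y, z scaled (see below), then the turn, a rotation vector about the world's x, y, z scaled (see below). In form: [tx, ty, tz, wx, wy, wz, tx, ty, tz, wx, wy, wz, ...]. A call has 1 to 8 rows; each row is the pose to reach, as a shift and turn from the pose commanded when the call began; what a row does not reach only later rows make up. The controller multiplies each number of a shift by 300 mm and each number of a turn by 45 degrees. A row lasts 1/10 s, in which the tool goes at most 50 mm and 8.59 degrees, less where a joint would pass 70% of its speed; a pose out of reach is approached as far as the arm can. A call with a number of a shift or a turn outside -1 to 1 is refused whole. A call with a gripper value outside its range is refused whole. OPENING is the finger opening in mm, from 0 to 91.8, set as the call begins (- or left out, the last holds). The fingers move at their own pace and stop on an object; FORCE is the grip in N (left out, the last holds). Time passes only in rows, so rows that repeat a pose let the fingers close. It gives the time, the measured TCP pose, the force, the opening and the grip force at its end, in the units of the state.
- ctrl.observe(): the state, without advancing time (a new reading comes with each control period).
- ctrl.capture(name): name is "scene" or "top"; returns a dict with "frame" (400x640x3 uint8, red, green, blue), "K" (3x3 intrinsics, pixels), "world_from_camera" (4x4, takes a point from camera to world coordinates). Camera axes: x right, y down, z forward; pixel columns grow to the right and rows downward; lengths in m; the calibration is good to about 2 mm. A picture is of the moment at which its call begins. There is no depth.
- ctrl.close_job(): hands the job in; it is judged then, once.
Trained networks look in the newest picture that a camera, given by its name, has taken for a name from the list of things; names that differ only in an ending like _2 or _b are one class to them, and where a whole thing is asked for, a point or a joint stands for the part that bears it (a point fixed in the world has none). Each returns a list of dicts, best first, with "p" (0 to 1); they miss things now and then, are a little off and sometimes report something else, mostly with a low value. They report only what shows in the picture. A call takes as long as a camera call.
- ctrl.spot_in(camera, name): "position" ([row, column] in pixels, amid what is visible of it).
- ctrl.outline_of(camera, name): "region" (400x640 bool, what is visible of it) and "position" ([row, column] in pixels, amid what is visible of it).
The state is a dict: "time": time; "joint_pos": joint angles; "dq": joint speeds; "tau": joint torques, N m; "tool_pos": TCP position; "orientation": TCP orientation; "wrist_force": force on the tool from outside, world axes, zero at the start; "moment": the same for the moment, N m; "gripper_width": finger opening in m; "grip_force": force on a finger pad.
Only numpy, scipy, OpenCV 4.12 (cv2) and the standard library are available. Lean on these libraries where they do the work, as an engineer would, in place of code of your own. Each camera call takes 0.05 s, during which the arm holds its last target. There are 200 camera calls.

## Working session

There is one attempt and no reset: what is moved stays moved. The work goes in short steps, Python scripts to look and compute and a shell command to move; the robot and the scene stay as the last step left them, time stands still between calls to the robot, and variables do not carry over. Pictures are saved under pics/ and viewed, at most 14 in all, crops included, and the job is handed in when it is done.

```bash
mkdir -p pics
cat > h.py <<'E'
import numpy as np,cv2
from rig import ctrl
def ray(c,p,z):
    T=c["world_from_camera"];d=T[:3,:3]@np.linalg.inv(c["K"])@np.array([p[1],p[0],1.]);o=T[:3,3]
    return o+d*(z-o[2])/d[2]
E
python3 - <<'E'
from h import *
np.set_printoptions(precision=4,suppress=True)
print(ctrl.observe())
for n in("scene","top"):
    c=ctrl.capture(n);cv2.imwrite(f"pics/{n}0.png",c["frame"][:,:,::-1]);print(n,c["world_from_camera"][:3,3])
    for k in["rack","tray"]+[a+b for a in("holder_","vial_") for b in("red","yellow","blue","white")]:
        z={"r":.008,"t":.022,"h":.024,"v":.04}[k[0]]
        for r in ctrl.spot_in(n,k)[:2]:print(k,round(r["p"],2),np.array(r["position"]),ray(c,r["position"],z))
E
```

```text
{'time': 0.0, 'joint_pos': array([-1.0708,  0.5019, -0.4268,  1.5514,  0.2208,  1.1383, -0.2103]), 'dq': array([-0.0013, -0.0011, -0.0003,  0.    ,  0.0003, -0.0018,  0.0002]), 'tau': array([  0.0013, -56.66  ,  -5.8154, -27.9114,  -0.0686,   0.0309,
         0.0002]), 'tool_pos': array([0.1523, 0.6311, 0.1908]), 'orientation': array([-0.3709, -3.1193,  0.003 ]), 'wrist_force': array([ 0.5053, -0.4433,  0.1086]), 'moment': array([-0.0546, -0.0332, -0.0449]), 'grip_force': 0.0, 'gripper_width': 0.09199905310252009}
scene [1.1838 0.3697 0.6805]
rack 0.95 [244.2 460.1] [0.4736 0.3409 0.008 ]
tray 0.96 [173.9 200.1] [ 0.517  -0.2159  0.022 ]
tray 0.26 [232.2 387.2] [0.5157 0.2097 0.022 ]
holder_red 0.67 [235.6 412.3] [0.5063 0.2557 0.024 ]
holder_yellow 0.69 [245.2 450.7] [0.5004 0.3266 0.024 ]
holder_blue 0.96 [230.1 356.7] [0.537  0.1561 0.024 ]
holder_white 0.58 [231.4 451.6] [0.4637 0.3196 0.024 ]
holder_white 0.55 [233.4 391.8] [0.5171 0.2191 0.024 ]
vial_red 0.97 [224.8 419.4] [0.4894 0.2622 0.04  ]
vial_yellow 0.81 [231.7 452.1] [0.4817 0.3219 0.04  ]
vial_blue 0.65 [213.2 358.5] [0.5079 0.1474 0.04  ]
vial_white 0.64 [216.6 389.7] [0.4915 0.2047 0.04  ]
top [0.488  0.0339 0.9119]
rack 0.92 [232.5 155.3] [0.4743 0.3434 0.008 ]
tray 0.74 [210.8 451.7] [ 0.5137 -0.2227  0.022 ]
holder_red 0.75 [223.5 208.2] [0.4912 0.2377 0.024 ]
holder_yellow 0.78 [234.7 175.3] [0.4703 0.2999 0.024 ]
holder_blue 0.81 [214.1 263.9] [0.5087 0.1322 0.024 ]
holder_white 0.64 [214.8 226.8] [0.5076 0.2025 0.024 ]
vial_red 0.59 [225.4 195.5] [0.4877 0.2576 0.04  ]
vial_yellow 0.81 [228.9 166.6] [0.4814 0.3115 0.04  ]
vial_blue 0.55 [211.7 255.6] [0.5128 0.1459 0.04  ]
vial_white 0.65 [219.2 229.5] [0.499  0.1944 0.04  ]
```

View pics/scene0.png

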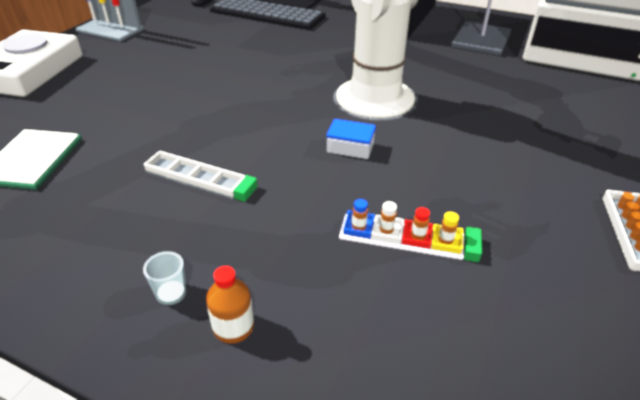

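View pics/top0.png

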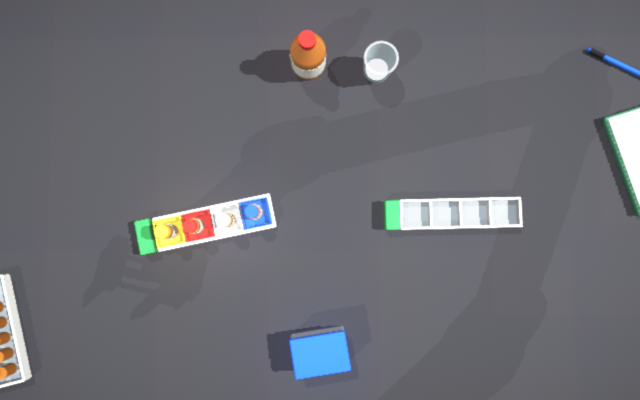

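The top picture shows the rack from column 136 (green) to 274, with caps yellow at 166, red at 195, white at 229 and blue at 255. The tray runs from column 386 (green) to 522, with pockets at about 416, 446, 475 and 505, row 212. Next I measure these precisely.

Run:
```python
from h import *
np.set_printoptions(precision=4,suppress=True)
c=ctrl.capture("top");f=c["frame"];hsv=cv2.cvtColor(f,cv2.COLOR_RGB2HSV)
g=cv2.inRange(hsv,(50,100,60),(75,255,255))
def box(r0,r1,c0,c1,z,m,name):
    m2=np.zeros_like(m);m2[r0:r1,c0:c1]=m[r0:r1,c0:c1]
    n,l,s,_=cv2.connectedComponentsWithStats(m2);k=1+np.argmax(s[1:,4])
    ys,xs=np.where(l==k);P=np.array([ray(c,(y,x),z)[:2] for y,x in zip(ys,xs)]).astype(np.float32)*1000
    print(name,cv2.minAreaRect(P),P.mean(0))
fg=cv2.inRange(hsv,(0,0,110),(180,255,255))|g
box(190,260,125,160,.026,g,"rack green");box(190,240,375,410,.026,g,"tray green")
box(185,265,125,285,.015,fg,"rack all");box(185,245,375,535,.022,fg,"tray all")
cs=c; s=ctrl.capture("scene")
def tri(pt,ps):
    A=[];b=[]
    for cc,p in((c,pt),(s,ps)):
        d=ray(cc,p,0)-cc["world_from_camera"][:3,3];d/=np.linalg.norm(d);M=np.eye(3)-np.outer(d,d);A.append(M);b.append(M@cc["world_from_camera"][:3,3])
    return np.linalg.lstsq(np.vstack(A),np.hstack(b),rcond=None)[0]
for col in("red","yellow","blue","white"):
    t,u=(max(ctrl.outline_of(n,"vial_"+col),key=lambda r:r["p"]) for n in("top","scene"))
    yy,xx=np.where(u["region"]);topm=(yy.min(),xx[yy<yy.min()+6].mean())
    print(col,t["p"],u["p"],tri(t["position"],u["position"]),ray(c,t["position"],.055),"scene top",topm,ray(s,(topm[0]+3,topm[1]),.073))
a=cv2.resize(f[190:260,130:280],None,fx=5,fy=5,interpolation=cv2.INTER_CUBIC)
cv2.imwrite("pics/c1.png",a[:,:,::-1])
b=cv2.resize(s["frame"][190:270,335:490],None,fx=5,fy=5,interpolation=cv2.INTER_CUBIC)
cv2.imwrite("pics/c2.png",b[:,:,::-1])
```

```text
rack green ((467.7288513183594, 356.9863586425781), (66.30348205566406, 32.50837707519531), 12.554497718811035) [467.2798 357.1731]
tray green ((507.1117858886719, -108.50956726074219), (28.192930221557617, 54.768333435058594), 89.23905944824219) [ 506.7444 -108.3659]
rack all ((489.75537109375, 247.9796905517578), (307.25506591796875, 150.803955078125), 89.7651596069336) [495.171 235.841]
tray all ((506.8993225097656, -216.96568298339844), (278.8122253417969, 111.5146484375), 89.7651596069336) [ 510.1491 -211.7756]
red 0.51 0.95 [0.491  0.2572 0.0515] [0.4908 0.2568 0.055 ] scene top (np.int64(207), np.float64(421.96923076923076)) [0.4848 0.2611 0.073 ]
yellow 0.74 0.74 [0.4784 0.3163 0.0413] [0.4802 0.3069 0.055 ] scene top (np.int64(210), np.float64(450.80281690140845)) [0.4704 0.3109 0.073 ]
blue 0.68 0.82 [0.5117 0.1466 0.0425] [0.512  0.1436 0.055 ] scene top (np.int64(199), np.float64(360.25373134328356)) [0.5122 0.1505 0.073 ]
white 0.7 0.86 [0.4962 0.2001 0.0385] [0.4985 0.1907 0.055 ] scene top (np.int64(201), np.float64(389.203125)) [0.4945 0.2013 0.073 ]
```

View pics/c1.png

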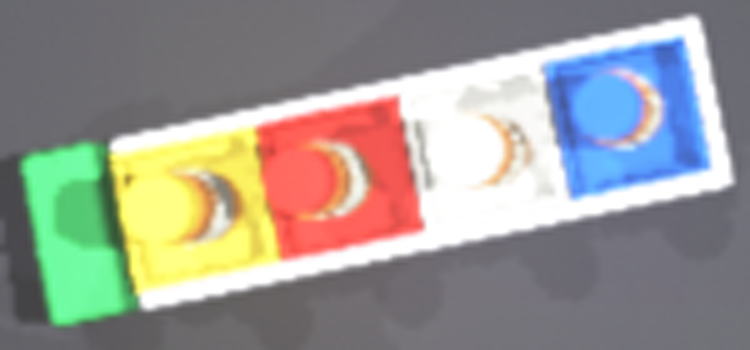

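View pics/c2.png

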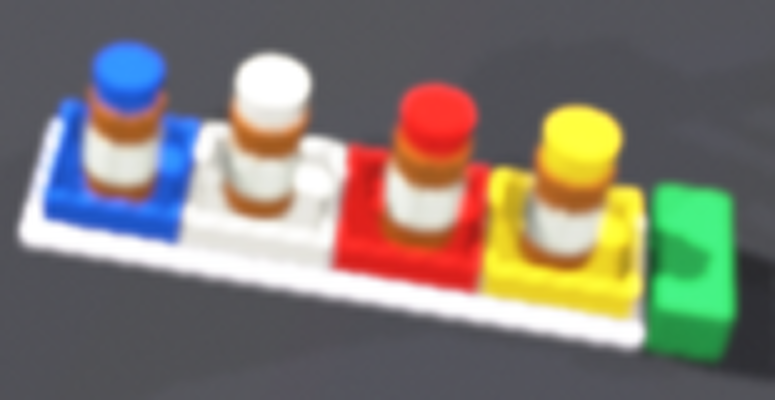

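Top crop: cap centres are blue (608,107), white (462,150), red (300,182) and yellow (160,207). Scene crop: blue (130,62), white (273,76), red (439,108) and yellow (583,128). The order from the green end is yellow, red, white, blue. I'll triangulate these and fit the tray from its bright pixels.

Run:
```python
from h import *
np.set_printoptions(precision=4,suppress=True)
c=ctrl.capture("top");s=ctrl.capture("scene")
o=lambda p,r,q:((p[1]+.5)/5-.5+r,(p[0]+.5)/5-.5+q)
T=dict(blue=(608,107),white=(462,150),red=(300,182),yellow=(160,207));S=dict(blue=(130,62),white=(273,76),red=(439,108),yellow=(583,128))
for k in T:print(k,ray(c,o(T[k],190,130),.073)[:2],ray(s,o(S[k],190,335),.073)[:2])
C=np.array([ray(c,o(p,190,130),.008)[:2] for p in((700,15),(735,183),(145,308),(110,137))])
u=(C[3]-C[0]+C[2]-C[1]);u/=np.linalg.norm(u);m=(C[0]+C[1])/2
print("rack ydir",u,np.degrees(np.arctan2(-u[0],u[1])))
for k,d in zip(T,(32,88,144,200)):print(k,"holder",m+u*d/1000)
# tray: fill all bright/green, fit
f=c["frame"];hsv=cv2.cvtColor(f,cv2.COLOR_RGB2HSV)
m=cv2.inRange(hsv,(0,0,140),(180,255,255));g=np.zeros_like(m);g[190:240,380:530]=m[190:240,380:530]
g=cv2.morphologyEx(g,cv2.MORPH_OPEN,np.ones((2,2)))
ys,xs=np.where(g);P=np.array([ray(c,(y,x),.022)[:2] for y,x in zip(ys,xs)]).astype(np.float32)*1000
print("tray",cv2.minAreaRect(P))
a=cv2.resize(f[190:240,380:530],None,fx=5,fy=5,interpolation=cv2.INTER_CUBIC);cv2.imwrite("pics/t1.png",a[:,:,::-1])
r=ctrl.outline_of("top","tray")[0];P=np.array([ray(c,p,.022)[:2] for p in np.argwhere(r["region"])]).astype(np.float32)*1000
print(r["p"],cv2.minAreaRect(P))
```

```text
blue [0.5131 0.1495] [0.5119 0.1511]
white [0.4979 0.2018] [0.4967 0.202 ]
red [0.4867 0.2598] [0.4877 0.2627]
yellow [0.4779 0.3099] [0.476  0.3129]
rack ydir [-0.2015  0.9795] 11.625150108234061
blue holder [0.5117 0.1476]
white holder [0.5004 0.2024]
red holder [0.4891 0.2573]
yellow holder [0.4778 0.3121]
tray ((507.54473876953125, -227.4567413330078), (59.702171325683594, 259.0691223144531), 1.1648443937301636)
0.87 ((508.75128173828125, -224.213623046875), (58.847503662109375, 262.1633605957031), 1.1954065561294556)
```

View pics/t1.png

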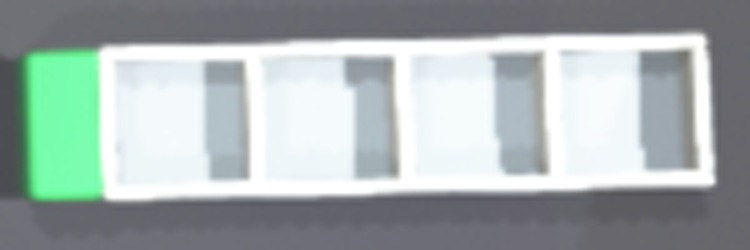

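The two views agree on the caps within 3 mm, and both match the holder grid. Tray centre is about (0.509, -0.240), turned about 1°. That puts the pockets at y = -0.324, -0.268, -0.212 and -0.156. I'll start moving toward yellow.

```bash
python3 -m crank '[0.9,-0.9,0,0,0,-1,0.9,-0.9,0,0,0,-1,0.9,-0.9,0,0,0,-1,0.9,-0.9,0,0,0,-1,0.9,-0.9,0,0,0,-1,0.9,-0.9,0,0,0,-1,0.9,-0.9,0,0,0,-1,0.9,-0.9,0,0,0,-1]' 70
python3 -c "
from rig import ctrl;print(ctrl.observe()['joint_pos'])"
```

```text
time: 2.55
tool_pos: [0.4256, 0.3581, 0.1921]
orientation: [1.541, 2.735, -0.0]
wrist_force: [-0.4, -0.2, 0.1]
gripper_width: 0.0701
grip_force: 0.0
[-0.61874592  0.30598188 -0.1581359   1.79768314  0.05710468  1.04179087
 -0.25403765]
```

```bash
python3 -m crank '[0.18,-0.17,-0.19,0,0,-0.435,0.18,-0.17,-0.19,0,0,-0.435,0.18,-0.17,-0.19,0,0,-0.435,0.18,-0.17,-0.19,0,0,-0.435,0.18,-0.17,-0.19,0,0,-0.435]'
```

```text
time: 3.05
tool_pos: [0.4761, 0.312, 0.1352]
orientation: [-1.977, -2.441, -0.001]
wrist_force: [0.5, 0.9, 0.3]
gripper_width: 0.0698
grip_force: 0.0
```

```bash
python3 -m crank '[0,0,-0.12,0,0,0,0,0,-0.23,0,0,0,0,0,-0.3,0,0,0,0,0,-0.333,0,0,0,0,0,-0.333,0,0,0]' && python3 -m crank '[0,0,0,0,0,0,0,0,0,0,0,0,0,0,0,0,0,0,0,0,0,0,0,0,0,0,0,0,0,0,0,0,0,0,0,0]' 15 15
```

```text
time: 3.55
tool_pos: [0.4753, 0.3116, 0.0343]
orientation: [-1.977, -2.441, 0.002]
wrist_force: [0.3, -0.2, -0.1]
gripper_width: 0.0703
grip_force: 0.0
time: 4.15
tool_pos: [0.4766, 0.3109, 0.0352]
orientation: [1.98, 2.439, 0.001]
wrist_force: [0.2, 0.5, 0.2]
gripper_width: 0.0269
grip_force: 0.1
```

```bash
python3 -m crank '[0,0,0,0,0,0,0,0,0,0,0,0,0,0,0,0,0,0]' 15 15 && python3 -m crank '[0,0,0.1,0,0,0,0,0,0.2,0,0,0,0,0,0.333,0,0,0,0,0,0.4,0,0,0,0,0,0.4,0,0,0]'
python3 - <<'E'
from h import *
c=ctrl.capture("scene")
cv2.imwrite("pics/g1.png",cv2.resize(c["frame"][110:290,320:520],None,fx=3,fy=3)[:,:,::-1])
E
```

```text
time: 4.45
tool_pos: [0.4766, 0.311, 0.0351]
orientation: [1.98, 2.439, 0.001]
wrist_force: [-0.4, -0.3, 1.2]
gripper_width: 0.0238
grip_force: 15.0
time: 4.95
tool_pos: [0.4786, 0.3124, 0.1586]
orientation: [1.979, 2.437, 0.01]
wrist_force: [0.4, 0.1, 0.1]
gripper_width: 0.0236
grip_force: 15.0
```

View pics/g1.png

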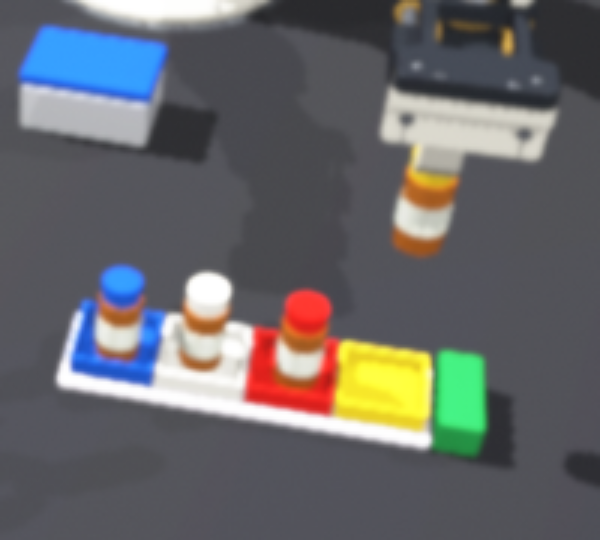

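The grip shows 23.6 mm rather than 28, and the vial seems to hang low, held by its cap. I'll project the expected points to check.

Run:
```python
from h import *
np.set_printoptions(precision=4,suppress=True)
o=ctrl.observe();print(o["tool_pos"],o["wrist_force"],o["gripper_width"])
c=ctrl.capture("scene");W=np.linalg.inv(c["world_from_camera"])
def pj(p):
    q=c["K"]@(W[:3,:3]@p+W[:3,3]);q=q[:2]/q[2];return (q-[320,110])*3
t=o["tool_pos"]
for dz in(.0,.038,.019,-.023,-.04,-.05):print(dz,pj(t+[0,0,dz]))
print("front finger tip",pj(t+[.022,.004,0]))
cv2.imwrite("pics/g2.png",cv2.resize(c["frame"][140:205,430:500],None,fx=8,fy=8,interpolation=cv2.INTER_CUBIC)[:,:,::-1])
```

```text
[0.4773 0.3115 0.1564] [ 0.1018 -0.3988 -1.0196] 0.02378790824225341
0.0 [417.0368 207.9388]
0.038 [430.1265 153.8526]
0.019 [423.4852 181.294 ]
-0.023 [409.4768 239.1761]
-0.04 [404.0548 261.5799]
-0.05 [400.9287 274.4968]
front finger tip [415.3969 231.9835]
```

View pics/g2.png

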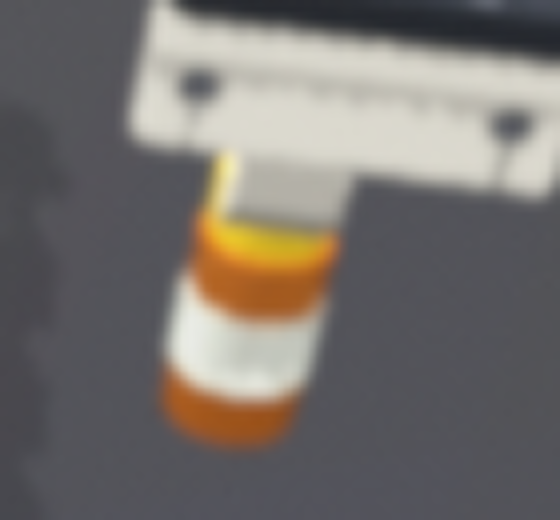

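The vial hangs upright, with its bottom about where it should be (row 195), but the finger end sits at the cap. The grip is on the cap and higher than the nominal geometry suggests. I'll carry it gently to the far pocket.

```bash
python3 -m crank '[0.02,-0.06,0,0,0,-0.05,0.03,-0.18,0,0,0,-0.1,0.04,-0.33,0,0,0,-0.15,0.05,-0.48,0,0,0,-0.2,0.07,-0.62,0,0,0,-0.236,0.09,-0.76,0,0,0,-0.236,0.1,-0.9,0,0,0,-0.236,0.11,-1,0,0,0,-0.236]' - 20 && python3 -m crank '[0,-0.14,0,0,0,0,0,-0.28,0,0,0,0,0,-0.42,0,0,0,0,0,-0.56,0,0,0,0,0,-0.7,0,0,0,0,0,-0.84,0,0,0,0,0,-0.95,0,0,0,0,0,-1,0,0,0]' && python3 -m crank '[0,-0.06,0,0,0,0,0,-0.11,0,0,0,0,0,-0.117,0,0,0,0,0,-0.117,0,0,0,0,0,-0.117,0,0,0]'
python3 - <<'E'
from h import *
c=ctrl.capture("top");print(ctrl.observe()["tool_pos"])
cv2.imwrite("pics/p1t.png",cv2.resize(c["frame"][130:290,370:590],None,fx=3,fy=3)[:,:,::-1])
E
```

```text
time: 5.85
tool_pos: [0.5077, 0.0056, 0.1534]
orientation: [-2.203, -2.238, 0.005]
wrist_force: [-0.0, 0.1, -0.5]
gripper_width: 0.0233
grip_force: 20.0
[5.08115040e-01 3.58118480e-05 1.53526034e-01]invalid input at $: expected a multiple of 6 numbers
```

View pics/p1t.png

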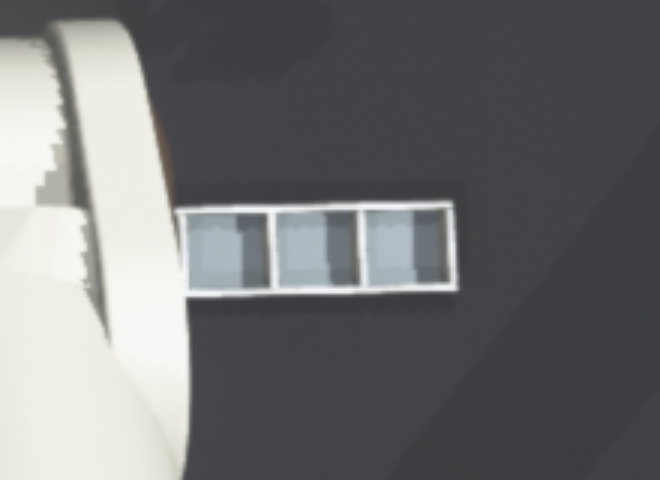

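The top view shows the arm partly hiding the tray, whose far pockets (crop columns 225 to 410) are clear. One row was miscounted and refused, so I continue with a corrected list.

```bash
python3 -m crank '[0,-0.07,0,0,0,0, 0,-0.2,0,0,0,0, 0,-0.34,0,0,0,0, 0,-0.48,0,0,0,0, 0,-0.62,0,0,0,0, 0,-0.74,0,0,0,0, 0,-0.8,0,0,0,0, 0,-0.8,0,0,0,0]' && python3 -m crank '[0,0,0,0,0,0, 0,0,0,0,0,0]'
```

```text
time: 6.7
tool_pos: [0.5067, -0.234, 0.1535]
orientation: [-2.206, -2.235, 0.005]
wrist_force: [-0.1, -0.1, -0.4]
gripper_width: 0.0235
grip_force: 20.0
time: 6.9
tool_pos: [0.5089, -0.2275, 0.1541]
orientation: [-2.195, -2.245, 0.0]
wrist_force: [1.0, -0.3, -0.5]
gripper_width: 0.0233
grip_force: 20.0
```

```bash
python3 -m crank '[0.005,-0.1,0,0,0,0, 0.005,-0.22,0,0,0,0, 0.005,-0.3,0,0,0,0, 0.005,-0.32,0,0,0,0, 0.005,-0.32,0,0,0,0, 0.005,-0.32,0,0,0,0, 0.005,-0.32,0,0,0,0]' && python3 -m crank '[0,0,-0.08,0,0,0, 0,0,-0.17,0,0,0, 0,0,-0.24,0,0,0, 0,0,-0.3,0,0,0, 0,0,-0.34,0,0,0, 0,0,-0.34,0,0,0, 0,0,-0.34,0,0,0]'
python3 - <<'E'
from h import *
o=ctrl.observe();c=ctrl.capture("scene");W=np.linalg.inv(c["world_from_camera"]);print(o["tool_pos"])
def pj(p):
    q=c["K"]@(W[:3,:3]@p+W[:3,3]);q=q[:2]/q[2];return (q-[110,120])*6
for p in((.5105,-.324,.006),o["tool_pos"]-[0,0,.023],o["tool_pos"]+[.02,0,.0]):print(pj(np.array(p)))
cv2.imwrite("pics/p2.png",cv2.resize(c["frame"][120:215,110:240],None,fx=6,fy=6,interpolation=cv2.INTER_CUBIC)[:,:,::-1])
E
```

```text
time: 7.6
tool_pos: [0.5116, -0.3227, 0.1548]
orientation: [-2.193, -2.248, -0.001]
wrist_force: [0.8, -0.3, 1.0]
gripper_width: 0.0231
grip_force: 20.0
time: 8.3
tool_pos: [0.5114, -0.3248, 0.0534]
orientation: [2.196, 2.246, 0.0]
wrist_force: [-0.0, -0.3, 0.4]
gripper_width: 0.0232
grip_force: 20.0
[ 0.51138872 -0.32477967  0.05337498]
[319.87244752 272.82821407]
[303.93668559 221.11033065]
[256.22382068 198.70709249]
```

View pics/p2.png

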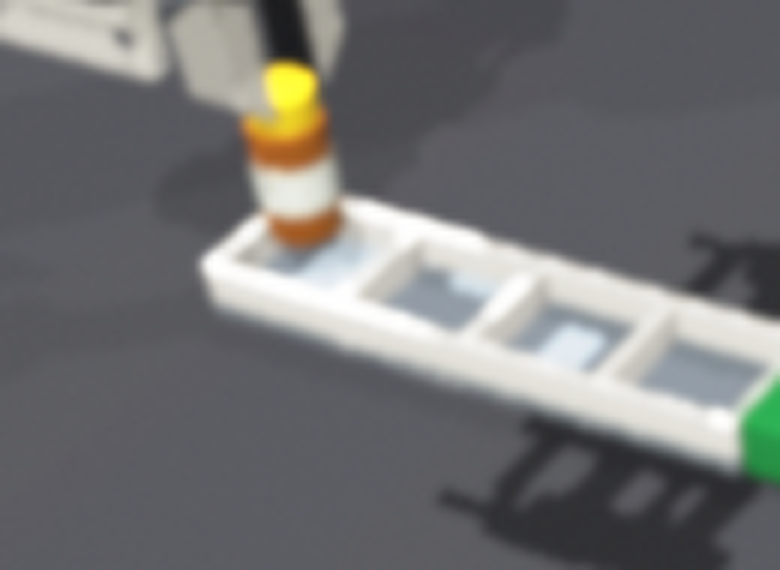

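The vial is upright over the end pocket (bottom at 305,245), where predicted. Lowering it the last 23 mm.

```bash
python3 -m crank '[0,0,-0.03,0,0,0, 0,0,-0.055,0,0,0, 0,0,-0.065,0,0,0, 0,0,-0.072,0,0,0, 0,0,-0.072,0,0,0, 0,0,-0.072,0,0,0]' && python3 -m crank '[0,0,-0.005,0,0,0, 0,0,-0.01,0,0,0, 0,0,-0.01,0,0,0]'
```

```text
time: 8.95
tool_pos: [0.511, -0.3253, 0.0314]
orientation: [2.197, 2.245, 0.0]
wrist_force: [0.2, 1.0, -0.2]
gripper_width: 0.0234
grip_force: 20.0
time: 9.25
tool_pos: [0.5116, -0.3255, 0.0289]
orientation: [2.196, 2.244, 0.001]
wrist_force: [-0.7, 0.8, 3.8]
gripper_width: 0.0232
grip_force: 20.0
```

```bash
python3 -m crank '[0,0,0.002,0,0,0, 0,0,0.002,0,0,0, 0,0,0.002,0,0,0, 0,0,0.002,0,0,0, 0,0,0.002,0,0,0, 0,0,0.002,0,0,0]' 66
python3 - <<'E'
from h import *
o=ctrl.observe();c=ctrl.capture("scene");W=np.linalg.inv(c["world_from_camera"]);print(o["tool_pos"],o["gripper_width"])
def pj(p):
    q=c["K"]@(W[:3,:3]@p+W[:3,3]);q=q[:2]/q[2];return (q-[110,100])*6
for dx in(.033,.052):print(pj(o["tool_pos"]+[dx,.0,0]),pj(o["tool_pos"]+[dx,.0,.025]))
cv2.imwrite("pics/p3.png",cv2.resize(c["frame"][100:195,110:240],None,fx=6,fy=6,interpolation=cv2.INTER_CUBIC)[:,:,::-1])
E
```

```text
time: 9.85
tool_pos: [0.5109, -0.3251, 0.0288]
orientation: [-2.197, -2.245, 0.0]
wrist_force: [0.1, -0.5, 0.3]
gripper_width: 0.0646
grip_force: 0.0
[ 0.51085589 -0.32510232  0.02883277] 0.06457551978311583
[247.37826992 391.29695938] [232.76607322 335.5748399 ]
[213.11081319 419.7344053 ] [197.79557893 363.75537248]
```

View pics/p3.png

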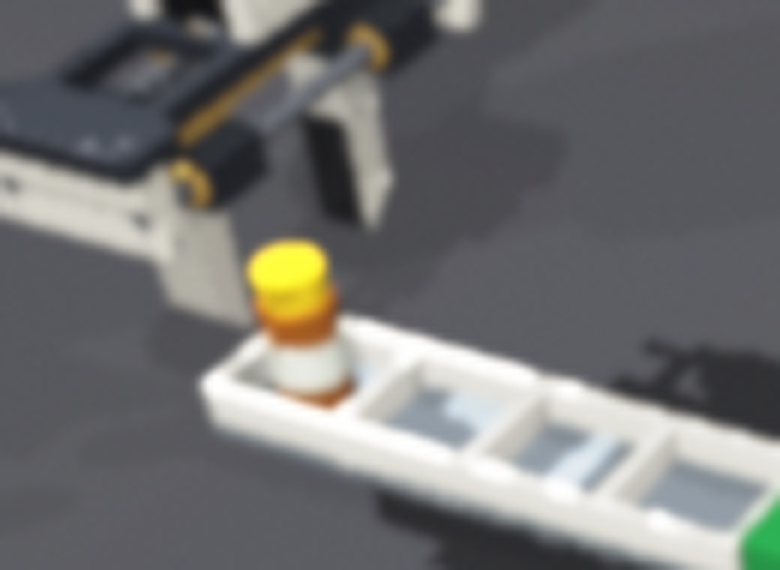

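Yellow stands upright in the end pocket (cap at 288,268). The picture also shows the fingertips about 25 mm higher than the reported TCP, so I'll grasp 5 mm lower next time, which still clears the walls either way. Lift and go to red.

```bash
python3 -m crank '[0,0,0.06,0,0,0, 0,0,0.18,0,0,0, 0,0,0.33,0,0,0, 0,0.05,0.42,0,0,0.05, -0.01,0.2,0.42,0,0,0.1, -0.02,0.36,0.42,0,0,0.15, -0.03,0.52,0.42,0,0,0.2, -0.04,0.68,0.42,0,0,0.236]' && python3 -m crank '[0,0.16,0,0,0,0, 0,0.32,0,0,0,0, 0,0.48,0,0,0,0, -0.01,0.64,0,0,0,0, -0.02,0.8,0,0,0,0, -0.03,0.94,0,0,0,0, -0.04,1,0,0,0,0, -0.04,1,0,0,0,0]' && python3 -m crank '[0,0.1,0,0,0,0, 0,0.2,0,0,0,0, 0,0.25,0,0,0,0, 0,0.25,0,0,0,0, 0,0.25,0,0,0,0, 0,0.25,0,0,0,0]' 70
```

```text
time: 10.7
tool_pos: [0.4986, -0.1194, 0.1552]
orientation: [1.978, 2.44, 0.001]
wrist_force: [1.2, 0.9, -0.1]
gripper_width: 0.0659
grip_force: 0.0
time: 11.5
tool_pos: [0.4859, 0.1829, 0.155]
orientation: [-1.972, -2.444, -0.002]
wrist_force: [-0.3, -0.9, 0.5]
gripper_width: 0.0658
grip_force: 0.0
time: 12.1
tool_pos: [0.4874, 0.2514, 0.1548]
orientation: [1.983, 2.436, -0.002]
wrist_force: [0.2, 0.1, -1.1]
gripper_width: 0.0697
grip_force: 0.0
```

```bash
python3 -m crank '[0,0.03,0,0,0,0, 0,0.03,-0.12,0,0,0, 0,0.03,-0.25,0,0,0, 0,0.03,-0.35,0,0,0, 0,0.03,-0.4,0,0,0, 0,0.03,-0.416,0,0,0, 0,0.03,-0.416,0,0,0]' && python3 -m crank '[0,0,0,0,0,0, 0,0,0,0,0,0, 0,0,0,0,0,0, 0,0,0,0,0,0, 0,0,0,0,0,0, 0,0,0,0,0,0, 0,0,0,0,0,0, 0,0,0,0,0,0]' 15 20 && python3 -m crank '[0,0,0,0,0,0, 0,0,0.06,0,0,0, 0,0,0.18,0,0,0, 0,0,0.33,0,0,0, 0,0,0.416,0,0,0, 0,0,0.416,0,0,0]'
```

```text
time: 12.8
tool_pos: [0.4872, 0.2629, 0.0303]
orientation: [-1.98, -2.439, 0.0]
wrist_force: [-1.0, -0.4, 0.2]
gripper_width: 0.07
grip_force: 0.0
time: 13.6
tool_pos: [0.4871, 0.263, 0.0302]
orientation: [1.98, 2.439, 0.0]
wrist_force: [0.4, 0.4, 1.4]
gripper_width: 0.0243
grip_force: 20.0
time: 14.2
tool_pos: [0.4898, 0.2645, 0.1593]
orientation: [1.978, 2.437, 0.012]
wrist_force: [1.3, -0.0, -0.0]
gripper_width: 0.024
grip_force: 20.0
```

```bash
python3 -m crank '[0.02,-0.06,0,0,0,-0.05, 0.03,-0.18,0,0,0,-0.1, 0.04,-0.33,0,0,0,-0.15, 0.05,-0.48,0,0,0,-0.2, 0.06,-0.62,0,0,0,-0.236, 0.07,-0.76,0,0,0,-0.236, 0.075,-0.9,0,0,0,-0.236, 0.075,-1,0,0,0,-0.236]' && python3 -m crank '[0,-0.13,0,0,0,0, 0,-0.27,0,0,0,0, 0,-0.4,0,0,0,0, 0,-0.54,0,0,0,0, 0,-0.66,0,0,0,0, 0,-0.74,0,0,0,0, 0,-0.77,0,0,0,0, 0,-0.77,0,0,0,0]' && python3 -m crank '[0,0,0,0,0,0, 0,0,0,0,0,0, 0,0,0,0,0,0]'
```

```text
time: 15.0
tool_pos: [0.5074, -0.042, 0.1531]
orientation: [-2.202, -2.238, 0.005]
wrist_force: [0.1, 0.1, -1.4]
gripper_width: 0.0239
grip_force: 20.0
time: 15.8
tool_pos: [0.5075, -0.2696, 0.1534]
orientation: [-2.2, -2.239, 0.003]
wrist_force: [-0.3, -0.0, -0.2]
gripper_width: 0.024
grip_force: 20.0
time: 16.1
tool_pos: [0.5098, -0.2663, 0.1549]
orientation: [-2.194, -2.248, -0.001]
wrist_force: [-0.5, -0.1, -0.8]
gripper_width: 0.0237
grip_force: 20.0
```

```bash
python3 -m crank '[0,-0.005,-0.08,0,0,0, 0,-0.005,-0.19,0,0,0, 0,-0.005,-0.3,0,0,0, 0,-0.005,-0.37,0,0,0, 0,-0.005,-0.41,0,0,0, 0,-0.005,-0.427,0,0,0, 0,-0.005,-0.427,0,0,0]' && python3 -m crank '[0,0,-0.003,0,0,0, 0,0,-0.007,0,0,0, 0,0,-0.007,0,0,0]'
```

```text
time: 16.8
tool_pos: [0.5097, -0.2693, 0.0269]
orientation: [-2.196, -2.246, -0.0]
wrist_force: [-0.4, -0.4, 0.2]
gripper_width: 0.0239
grip_force: 20.0
time: 17.1
tool_pos: [0.51, -0.2699, 0.0255]
orientation: [2.196, 2.244, 0.001]
wrist_force: [0.6, 0.7, 0.7]
gripper_width: 0.0239
grip_force: 20.0
```

```bash
python3 -m crank '[0,0,-0.004,0,0,0, 0,0,-0.006,0,0,0, 0,0,-0.006,0,0,0]'
```

```text
time: 17.4
tool_pos: [0.5104, -0.2701, 0.024]
orientation: [2.196, 2.244, 0.001]
wrist_force: [-0.4, 0.1, 6.7]
gripper_width: 0.0243
grip_force: 20.0
```

```bash
python3 -m crank '[0,0,0.002,0,0,0, 0,0,0.002,0,0,0, 0,0,0.002,0,0,0, 0,0,0.002,0,0,0, 0,0,0.002,0,0,0, 0,0,0.002,0,0,0]' 66 && python3 -m crank '[0,0,0.06,0,0,0, 0,0,0.18,0,0,0, 0,0,0.33,0,0,0, 0,0.05,0.43,0,0,0.05, -0.01,0.18,0.43,0,0,0.1, -0.02,0.32,0.43,0,0,0.15, -0.03,0.46,0.43,0,0,0.2, -0.042,0.6,0.43,0,0,0.236]' && python3 -m crank '[0,0.14,0,0,0,0, 0,0.3,0,0,0,0, 0,0.46,0,0,0,0, 0,0.62,0,0,0,0, 0,0.78,0,0,0,0, 0,0.92,0,0,0,0, 0,0.97,0,0,0,0, 0,0.97,0,0,0,0]' 70 && python3 -m crank '[0,0,0,0,0,0, 0,0,0,0,0,0, 0,0,0,0,0,0]'
python3 - <<'E'
from h import *
c=ctrl.capture("scene")
cv2.imwrite("pics/p4.png",cv2.resize(c["frame"][110:280,120:500],None,fx=2,fy=2,interpolation=cv2.INTER_CUBIC)[:,:,::-1])
E
```

```text
time: 18.0
tool_pos: [0.5094, -0.2696, 0.0234]
orientation: [-2.197, -2.245, 0.0]
wrist_force: [0.3, 0.6, -0.3]
gripper_width: 0.0647
grip_force: 0.0
time: 18.8
tool_pos: [0.4966, -0.0881, 0.1528]
orientation: [1.978, 2.44, 0.001]
wrist_force: [0.2, -0.3, 0.4]
gripper_width: 0.0657
grip_force: 0.0
time: 19.6
tool_pos: [0.4962, 0.2043, 0.1524]
orientation: [-1.973, -2.443, -0.001]
wrist_force: [-1.0, -0.4, -0.9]
gripper_width: 0.0701
grip_force: 0.0
time: 19.9
tool_pos: [0.4972, 0.1991, 0.1525]
orientation: [1.984, 2.435, -0.001]
wrist_force: [-0.5, -0.6, 0.1]
gripper_width: 0.0703
grip_force: 0.0
```

View pics/p4.png

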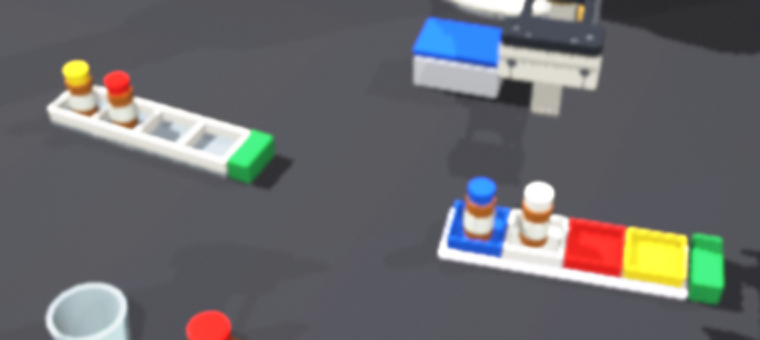

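Yellow (77,75) and red (118,85) stand upright in the two far pockets, and the gripper is above white (538,200). Picking white.

```bash
python3 -m crank '[0,0.01,-0.05,0,0,0, 0,0.01,-0.12,0,0,0, 0,0.01,-0.25,0,0,0, 0,0.01,-0.35,0,0,0, 0,0.01,-0.395,0,0,0, 0,0.01,-0.408,0,0,0, 0,0.01,-0.408,0,0,0]' && python3 -m crank '[0,0,0,0,0,0, 0,0,0,0,0,0, 0,0,0,0,0,0, 0,0,0,0,0,0, 0,0,0,0,0,0, 0,0,0,0,0,0, 0,0,0,0,0,0, 0,0,0,0,0,0]' 15 20 && python3 -m crank '[0,0,0,0,0,0, 0,0,0.06,0,0,0, 0,0,0.18,0,0,0, 0,0,0.33,0,0,0, 0,0,0.416,0,0,0, 0,0,0.416,0,0,0]'
```

```text
time: 20.65
tool_pos: [0.4973, 0.2041, 0.0304]
orientation: [1.981, 2.438, 0.0]
wrist_force: [0.5, 0.7, 0.5]
gripper_width: 0.0701
grip_force: 0.0
time: 21.45
tool_pos: [0.497, 0.2044, 0.0302]
orientation: [1.98, 2.439, 0.0]
wrist_force: [0.6, -0.5, 0.4]
gripper_width: 0.0242
grip_force: 20.0
time: 22.05
tool_pos: [0.4998, 0.2057, 0.1592]
orientation: [1.978, 2.436, 0.011]
wrist_force: [0.6, 1.0, -0.2]
gripper_width: 0.0241
grip_force: 20.0
```

```bash
python3 -m crank '[0.01,-0.06,0,0,0,-0.05, 0.02,-0.18,0,0,0,-0.1, 0.03,-0.3,0,0,0,-0.15, 0.038,-0.42,0,0,0,-0.2, 0.038,-0.54,0,0,0,-0.236, 0.038,-0.66,0,0,0,-0.236, 0.038,-0.78,0,0,0,-0.236, 0.038,-0.88,0,0,0,-0.236]' && python3 -m crank '[0,-0.11,0,0,0,0, 0,-0.23,0,0,0,0, 0,-0.35,0,0,0,0, 0,-0.45,0,0,0,0, 0,-0.505,0,0,0,0, 0,-0.505,0,0,0,0, 0,-0.505,0,0,0,0, 0,-0.505,0,0,0,0]'
```

```text
time: 22.85
tool_pos: [0.5059, -0.0634, 0.153]
orientation: [-2.2, -2.239, 0.005]
wrist_force: [0.0, 0.0, -0.0]
gripper_width: 0.0243
grip_force: 20.0
time: 23.65
tool_pos: [0.5075, -0.2097, 0.1539]
orientation: [-2.195, -2.245, 0.001]
wrist_force: [-0.3, 0.7, -1.3]
gripper_width: 0.0238
grip_force: 20.0
```

```bash
python3 -m crank '[0.003,-0.005,-0.08,0,0,0, 0.003,-0.005,-0.19,0,0,0, 0.003,-0.005,-0.3,0,0,0, 0.003,-0.005,-0.37,0,0,0, 0.003,-0.005,-0.41,0,0,0, 0.003,-0.005,-0.427,0,0,0, 0.003,-0.005,-0.427,0,0,0]' && python3 -m crank '[0,0,-0.003,0,0,0, 0,0,-0.008,0,0,0, 0,0,-0.008,0,0,0]'
```

```text
time: 24.35
tool_pos: [0.5093, -0.212, 0.0267]
orientation: [-2.196, -2.246, -0.0]
wrist_force: [0.8, -0.3, -0.9]
gripper_width: 0.024
grip_force: 20.0
time: 24.65
tool_pos: [0.5097, -0.2128, 0.0252]
orientation: [2.196, 2.244, 0.001]
wrist_force: [0.1, -0.1, -0.0]
gripper_width: 0.024
grip_force: 20.0
```

```bash
python3 -m crank '[0,0,-0.004,0,0,0, 0,0,-0.005,0,0,0, 0,0,-0.005,0,0,0]'
```

```text
time: 24.95
tool_pos: [0.5101, -0.2131, 0.0241]
orientation: [2.196, 2.244, 0.002]
wrist_force: [-1.0, 0.7, 5.3]
gripper_width: 0.0241
grip_force: 20.0
```

```bash
python3 -m crank '[0,0,0.002,0,0,0, 0,0,0.002,0,0,0, 0,0,0.002,0,0,0, 0,0,0.002,0,0,0, 0,0,0.002,0,0,0, 0,0,0.002,0,0,0]' 66 && python3 -m crank '[0,0,0.06,0,0,0, 0,0,0.18,0,0,0, 0,0,0.33,0,0,0, 0,0.05,0.43,0,0,0.05, 0,0.18,0.43,0,0,0.1, 0.01,0.32,0.43,0,0,0.15, 0.01,0.46,0.43,0,0,0.2, 0.01,0.6,0.43,0,0,0.236]' && python3 -m crank '[0,0.14,0,0,0,0, 0,0.28,0,0,0,0, 0,0.42,0,0,0,0, 0,0.54,0,0,0,0, 0,0.61,0,0,0,0, 0,0.61,0,0,0,0, 0,0.61,0,0,0,0, 0,0.61,0,0,0,0]' 70
```

```text
time: 25.55
tool_pos: [0.509, -0.2126, 0.0234]
orientation: [-2.197, -2.245, 0.0]
wrist_force: [0.3, -0.1, -0.2]
gripper_width: 0.0646
grip_force: 0.0
time: 26.35
tool_pos: [0.512, -0.0311, 0.1528]
orientation: [1.978, 2.44, 0.001]
wrist_force: [0.5, 0.6, -0.3]
gripper_width: 0.066
grip_force: 0.0
time: 27.15
tool_pos: [0.5122, 0.1486, 0.1524]
orientation: [1.982, 2.437, -0.001]
wrist_force: [-0.6, -0.3, 0.1]
gripper_width: 0.0698
grip_force: 0.0
```

```bash
python3 -m crank '[0,0,-0.05,0,0,0, 0,0,-0.12,0,0,0, 0,0,-0.25,0,0,0, 0,0,-0.35,0,0,0, 0,0,-0.395,0,0,0, 0,0,-0.408,0,0,0, 0,0,-0.408,0,0,0]' && python3 -m crank '[0,0,0,0,0,0, 0,0,0,0,0,0, 0,0,0,0,0,0, 0,0,0,0,0,0, 0,0,0,0,0,0, 0,0,0,0,0,0, 0,0,0,0,0,0, 0,0,0,0,0,0]' 15 20 && python3 -m crank '[0,0,0,0,0,0, 0,0,0.06,0,0,0, 0,0,0.18,0,0,0, 0,0,0.33,0,0,0, 0,0,0.416,0,0,0, 0,0,0.416,0,0,0]'
```

```text
time: 27.85
tool_pos: [0.5126, 0.1497, 0.0304]
orientation: [1.981, 2.438, -0.0]
wrist_force: [0.3, 0.4, 0.6]
gripper_width: 0.07
grip_force: 0.0
time: 28.65
tool_pos: [0.5123, 0.1504, 0.0302]
orientation: [1.98, 2.439, 0.0]
wrist_force: [-0.5, 0.0, 0.5]
gripper_width: 0.0239
grip_force: 20.0
time: 29.25
tool_pos: [0.5152, 0.1514, 0.1592]
orientation: [1.978, 2.436, 0.011]
wrist_force: [1.1, 0.3, -0.1]
gripper_width: 0.0241
grip_force: 20.0
```

```bash
python3 -m crank '[0,-0.06,0,0,0,-0.05, -0.01,-0.16,0,0,0,-0.1, -0.01,-0.26,0,0,0,-0.15, -0.015,-0.36,0,0,0,-0.2, -0.015,-0.46,0,0,0,-0.236, -0.015,-0.56,0,0,0,-0.236, -0.015,-0.65,0,0,0,-0.236, -0.015,-0.7,0,0,0,-0.236]' && python3 -m crank '[0,-0.08,0,0,0,0, 0,-0.18,0,0,0,0, 0,-0.27,0,0,0,0, 0,-0.32,0,0,0,0, 0,-0.32,0,0,0,0, 0,-0.32,0,0,0,0, 0,-0.32,0,0,0,0]'
```

```text
time: 30.05
tool_pos: [0.5051, -0.064, 0.1529]
orientation: [-2.202, -2.238, 0.006]
wrist_force: [-0.0, 0.1, -0.4]
gripper_width: 0.0242
grip_force: 20.0
time: 30.75
tool_pos: [0.507, -0.1543, 0.154]
orientation: [-2.195, -2.245, 0.001]
wrist_force: [0.4, 0.1, -1.2]
gripper_width: 0.0243
grip_force: 20.0
```

```bash
python3 -m crank '[0,-0.003,-0.08,0,0,0, 0,-0.003,-0.19,0,0,0, 0,-0.003,-0.3,0,0,0, 0,-0.003,-0.37,0,0,0, 0,-0.003,-0.41,0,0,0, 0,-0.003,-0.427,0,0,0, 0,-0.003,-0.427,0,0,0]' && python3 -m crank '[0,0,-0.003,0,0,0, 0,0,-0.01,0,0,0, 0,0,-0.01,0,0,0]'
```

```text
time: 31.45
tool_pos: [0.5077, -0.156, 0.0267]
orientation: [-2.196, -2.246, 0.0]
wrist_force: [0.3, -0.0, 1.2]
gripper_width: 0.0238
grip_force: 20.0
time: 31.75
tool_pos: [0.5082, -0.1566, 0.0244]
orientation: [2.197, 2.245, 0.001]
wrist_force: [-0.4, -0.6, -0.5]
gripper_width: 0.0237
grip_force: 20.0
```

```bash
python3 -m crank '[0,0,-0.003,0,0,0, 0,0,-0.003,0,0,0]'
```

```text
time: 31.95
tool_pos: [0.5086, -0.1569, 0.024]
orientation: [2.196, 2.244, 0.002]
wrist_force: [-0.6, -0.8, 6.0]
gripper_width: 0.0242
grip_force: 20.0
```

Contact with the floor. I'll release, lift straight up, move clear and check.

```bash
python3 -m crank '[0,0,0.002,0,0,0, 0,0,0.002,0,0,0, 0,0,0.002,0,0,0, 0,0,0.002,0,0,0, 0,0,0.002,0,0,0, 0,0,0.002,0,0,0]' 66 && python3 -m crank '[0,0,0.06,0,0,0, 0,0,0.18,0,0,0, 0,0,0.33,0,0,0, 0,0.05,0.45,0,0,0, 0,0.18,0.5,0,0,0, 0,0.32,0.5,0,0,0, 0,0.46,0.5,0,0,0, 0,0.6,0.5,0,0,0]' && python3 -m crank '[0,0.1,0,0,0,0, 0,0.2,0,0,0,0, 0,0.3,0,0,0,0, 0,0.3,0,0,0,0, 0,0.3,0,0,0,0]'
python3 - <<'E'
from h import *
c=ctrl.capture("scene")
cv2.imwrite("pics/p5.png",cv2.resize(c["frame"][120:215,125:275],None,fx=5,fy=5,interpolation=cv2.INTER_CUBIC)[:,:,::-1])
E
```

```text
time: 32.55
tool_pos: [0.5076, -0.1565, 0.0234]
orientation: [-2.197, -2.245, 0.0]
wrist_force: [0.4, 0.2, 0.2]
gripper_width: 0.0647
grip_force: 0.0
time: 33.35
tool_pos: [0.5075, 0.025, 0.174]
orientation: [2.197, 2.244, 0.001]
wrist_force: [1.4, -0.4, 0.8]
gripper_width: 0.066
grip_force: 0.0
time: 33.85
tool_pos: [0.5074, 0.114, 0.1734]
orientation: [-2.195, -2.247, 0.001]
wrist_force: [0.6, -0.7, -0.0]
gripper_width: 0.0663
grip_force: 0.0
```

View pics/p5.png

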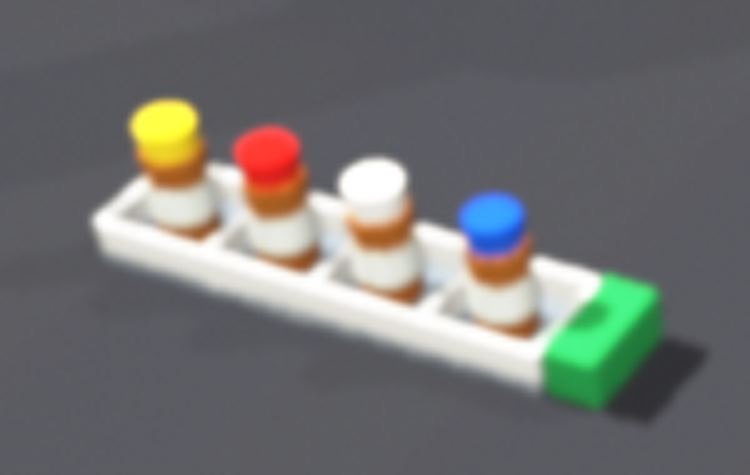

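All four vials stand upright. From the far end, the caps are yellow (165,120), red (267,155), white (374,187) and blue (492,220), with blue next to the green end. The gripper is clear.

```bash
python3 -c "
from rig import ctrl;print(ctrl.close_job())"
```

```text
the job is handed in; nothing more can be done
None
```

All four vials stand upright in the tray in reverse order (blue next to the green end, then white, red and yellow), and the job was handed in at about 34 s of the 99 s allowed; the hand-in returned no verdict.

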